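# Unpin and open the parts crate

## Task

On the repair bench, open the steel parts crate whose lid has the long bar handle (not the smaller crate with the round knob): pull the retaining pin sideways out of its hasp staple and put the pin in the shallow metal tray. Then lift the lid off and set it down, without dropping it, right way up with its panel in the middle of the black rubber mat.

Things in the scene. Friction and masses are not known exactly. Their poses are not given: they have to be found in the camera images.
- pin: Pin through the staple of the bar-handled crate; starts level, 83 mm up. Origin mid-length on its axis, y along it: black grip 18 mm dia. from y +12.5 to +57.5 mm, nothing under it, 44 mm from axis to lid edge; steel shank 8 mm dia. to y -57.5 mm. Loose fit, 3 mm play, 45 g. Draw it level along +y: free after 50 mm. Fixed wire staple at y -17.5 mm, 18 mm above the hasp tongue.
- lid: Loose steel lid, 0.4 kg, on the fixed crate (140x120x75 mm). Panel 146 (x) x 126 (y) x 4 mm; origin centre of its underside, z up. Ribs reach 10 mm below, it stands on them. Slotted hasp tongue to x -146 mm over the staple; unpinned, it lifts straight up, clear after 30 mm. Balanced under its handle: square 12 mm bar, 100 mm long along y, middle at x -10, z +38 mm, end posts, 28 mm room under it.
- tray: Shallow open aluminium tray fixed on the bench, 110 (x) x 170 (y) x 22 mm high, walls and floor 4 mm. Origin at the centre of its underside, on the bench.
- mat: Black rubber mat fixed flat on the bench, 260 (x) x 180 (y) x 4 mm thick. Origin at the centre of its underside, on the bench. Either the mat is on the right and the crate on the left, or the other way round.
Mind the look-alikes: they are no part of the job. Leave any pink look-alike of the pin alone.

How it is judged:
On the way, in this order (a step that is already met when the one before it is completed fails the run):
1. the pin lies let go in the tray, the lid still in place on its crate (x of pin in the frame of tray between -0.05 and 0.05 m and y of pin in the frame of tray between -0.08 and 0.08 m and z of pin in the frame of tray below 0.025 m and contact force between pin and the fingers below 0.1 N and distance of lid from where it was at the start of the episode below 0.02 m), for 0.2 s.
2. the lid is lifted clear above the staple (height (world z) of lid above 0.12 m), for 0.1 s.
At the end, for the whole second after the job is handed in: The pin lies at rest in the tray, its middle inside the tray's walls (within 50 mm in x and 80 mm in y of the tray's centre, under 25 mm high); the lid stands at rest on the mat, right way up and level within 7 degrees, panel centre within 60 mm of the mat's centre; both let go (x of pin in the frame of tray between -0.05 and 0.05 m and y of pin in the frame of tray between -0.08 and 0.08 m and z of pin in the frame of tray below 0.025 m and contact force between each of pin, lid and the fingers below 0.1 N and linear speed of pin below 0.03 m/s and horizontal distance between lid and mat below 0.06 m and z of lid in the frame of mat below 0.022 m and angle between lid's own z axis and vertical below 0.12 rad and linear speed of lid below 0.02 m/s); the robot touches nothing.
It fails at once if the lid is dropped (falls faster than 0.7 m/s out of the fingers) (contact force between lid and the fingers below 0.1 N and linear speed of lid above 0.7 m/s).
It also fails if it takes over 53 s, if anything falls off the work surface, if the arm or the gripper's body presses on something with over 40 N, if the wrist force passes 120 N, or if a joint passes its speed limit or range.

## Robot

A 6-joint arm with a two-finger parallel gripper is mounted at the origin on the work surface. World frame = base frame: x ahead of the robot, y to its left, z up, the work surface at z = 0. Lengths are in m, angles in rad, forces in N, time in s.
With the tool pointing down it reaches from about 0.3 to 0.875 m from the base axis. Payload 6.4 kg.
Tool frame: the origin (TCP) lies at the centre of the arm's flange, where the gripper is bolted on; the fingertips stand 173 mm ahead of it and the grasp point (between the pads) lies 155 mm ahead of it; z points along the fingers, x is the direction in which the jaws open and shut, and the axes are right-handed (so a half turn about z gives the same grasp; the last joint's range is limited). The gripper opens to 85 mm and grips with 20 to 120 N. Pads are 22 mm wide; open, the fingers measure 114 mm over their backs; the gripper's body (76 mm by 85 mm) begins 54 mm behind the grasp point. The pads swing forward as they close: fully open they stand 13 mm farther back than shut.
Start: joints at [0.907, 0.181, 1.607, -0, 1.354, -0.206], TCP at [0.254, 0.516, 0.405] pointing down, gripper open.
Joint ranges: [-2.99, 2.99], [-0.89, 2.07], [0.3, 2.58], [-1.14, 4.28], [0, 2.63], [-3.12, 3.12]. Speed limits (rad/s): [2.57, 2.57, 3.01, 3.14, 3.14, 3.14].

## Interface

Orientations are given as a unit quaternion [w, x, y, z].
In Python, from bench import ctrl gives the robot as it stands. The module is installed in compiled form; this text tells all that it offers.
- The arm moves only by the tool move_arm, never from a script. Its argument "moves" is a list of rows, each an object of numbers: "gripper": the opening in per cent of the stroke, from 0 (shut) to 100 (fully open); "x", "y", "z": the shift along the tool's x, y, z in cm; "roll": the turn about the tool's z in degrees. In form: [{"gripper": .., "x": .., "y": .., "z": .., "roll": ..}, ...]. A call has 1 to 5 rows; each row shifts and turns the commanded pose from where the row before left it, along the tool's axes as they then stand; what a row does not reach is not made up. A row lasts 1/8 s, in which the tool goes at most 62.5 mm and 10.7 degrees, less where a joint would pass 70% of its speed; a pose out of reach is approached as far as the arm can. A call is refused whole if a number of a shift passes 6.25 or a number of a turn 10.7, either way. A call with a gripper value outside its range is refused whole. The fingers move at their own pace and stop on an object; the grip force is fixed at half the most. Time passes only in rows, so rows that do not move let the fingers close. It gives the time, the measured TCP pose, the force and the opening at its end, in the units of the state.
- ctrl.get_obs(): the state, without advancing time (a new reading comes with each control period).
- ctrl.camera(name): name is "scene" or "top" or "wrist"; returns a dict with "img" (384x512x3 uint8, red, green, blue), "fx", "fy", "cx", "cy" (pixels), "world_from_camera" (4x4, takes a point from camera to world coordinates); the wrist camera has in their place "tool_from_camera" (4x4, takes a point from camera to tool coordinates, whose origin is the TCP and whose axes are the tool frame's). Camera axes: x right, y up, looking along -z (the intrinsics and any distortion apply to the point x, -y, -z); pixel columns grow to the right and rows downward; lengths in m; the calibration is good to about 2 mm. A picture is of the moment at which its call begins: read the wrist's pose just before it. There is no depth.
- ctrl.hand_in(): hands the job in, once; it reports no verdict.
The state is a dict: "time_s": time; "q": joint angles; "dq": joint speeds; "joint_efforts": joint torques, N m; "eef_pos": TCP position; "eef_rot": TCP orientation; "wrist_force": force on the tool from outside, world axes, zero at the start; "torque": the same for the moment, N m; "opening": opening from 0.0 (shut) to 1.0 (fully open).
Only numpy, scipy, OpenCV 4.12 (cv2) and the standard library are available. Lean on these libraries where they do the work, as an engineer would, in place of code of your own. Each camera call takes 0.05 s, during which the arm holds its last target. There are 200 camera calls.

## Working session

There is one attempt and no reset: what is moved stays moved. The work goes in short steps, Python scripts to look and compute and a tool call to move; the robot and the scene stay as the last step left them, time stands still between calls to the robot, and variables do not carry over. Pictures are saved under pics/ and viewed, about 8 in all and at most 12, crops included, and the job is handed in when it is done.

Besides the shell and the picture viewer there is one more tool, called after ">>>" as name(argument=value, ...) on one line, values as JSON. move_arm: Moves the arm, as the interface text tells. Its arguments: {"type":"object","properties":{"moves":{"type":"array","items":{"type":"object","properties":{"gripper":{"type":"number"},"x":{"type":"number"},"y":{"type":"number"},"z":{"type":"number"},"roll":{"type":"number"}}}}},"required":["moves"]}

```bash
mkdir -p pics
cat > h.py <<'E'
import numpy as np, cv2
from scipy.spatial.transform import Rotation as R
from bench import ctrl
def Rq(q): return R.from_quat([q[1],q[2],q[3],q[0]]).as_matrix()
def snap(name,f=None):
    o=ctrl.get_obs(); c=ctrl.camera(name)
    if name=="wrist":
        T=np.eye(4);T[:3,:3]=Rq(o['eef_rot']);T[:3,3]=o['eef_pos'];c['T']=T@np.array(c['tool_from_camera'])
    else: c['T']=np.array(c['world_from_camera'])
    if f: cv2.imwrite('pics/'+f+'.png',c['img'][:,:,::-1])
    return c
def ray(c,u,v):
    d=np.array([(u-c['cx'])/c['fx'],-(v-c['cy'])/c['fy'],-1.0]);return c['T'][:3,3],c['T'][:3,:3]@d
def onz(c,u,v,z):
    o,d=ray(c,u,v);return o+d*(z-o[2])/d[2]
def pix(c,P):
    p=np.linalg.inv(c['T'])@np.append(P,1);return c['cx']+c['fx']*p[0]/-p[2],c['cy']-c['fy']*p[1]/-p[2]
E
python3 - <<'E'
from h import *
o=ctrl.get_obs();print(o['eef_pos'],o['eef_rot'],o['opening'],o['time_s'])
a=snap("scene",);b=snap("top")
print([k for k in b],b['T'].round(3),b['fx'])
cv2.imwrite('pics/both.png',np.vstack([a['img'],b['img']])[:,:,::-1][:,:] if 0 else b['img'][:,:,::-1])
cv2.imwrite('pics/scene.png',a['img'][:,:,::-1])
E
```

```text
[0.25394736 0.51559839 0.40379536] [ 3.04859915e-04  8.49101466e-01  5.28229049e-01 -8.24060568e-04] 0.9983484246122428 0.0
['img', 'fx', 'fy', 'cx', 'cy', 'world_from_camera', 'T'] [[ 0.005  0.998 -0.067  0.431]
 [-1.     0.006  0.005 -0.051]
 [ 0.006  0.067  0.998  1.395]
 [ 0.     0.     0.     1.   ]] 478.7805249670845
```

View pics/both.png

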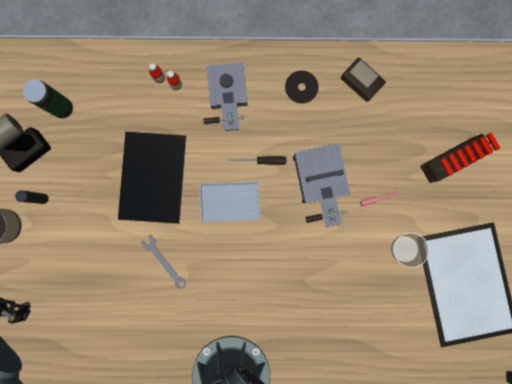

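View pics/scene.png

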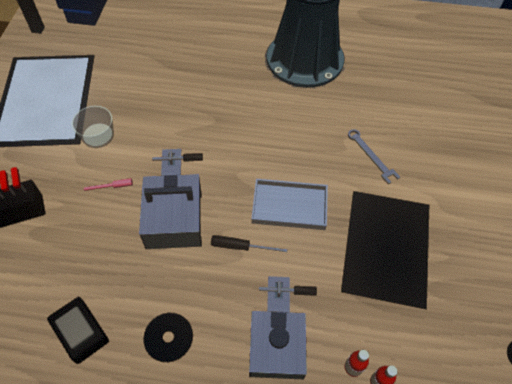

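Candidates in the top view:
- **Pin:** the black grip at (314,218) belongs to the bar-handled crate. Look-alikes are the knob crate's pin (211,121), the screwdriver (270,160), the pink pin (378,199) and a black cylinder (30,197).
- **Lid:** the bar-handled lid is at (323,175) and the knob lid at (227,85). I choose (314,218) and (323,175).
- **Tray:** (230,202).
- **Mat:** (153,177), the black one. The clipboard at (468,285) is not it.

Next is one close crop plus measuring.

Run:
```python
from h import *
c=snap("top");im=c['img'];hsv=cv2.cvtColor(im,cv2.COLOR_RGB2HSV);g=im.max(2)
def rect(mask,x0,y0,x1,y1,z,n):
    m=np.zeros(mask.shape,np.uint8);m[y0:y1,x0:x1]=mask[y0:y1,x0:x1]
    cs,_=cv2.findContours(m,cv2.RETR_EXTERNAL,cv2.CHAIN_APPROX_NONE);k=max(cs,key=cv2.contourArea)
    r=cv2.minAreaRect(k);b=cv2.boxPoints(r);P=np.array([onz(c,u,v,z) for u,v in b])
    e=P[1]-P[0];f=P[2]-P[1]
    print(n,np.round(r[0],1),P.mean(0).round(4),'sides',np.linalg.norm(e).round(3),np.degrees(np.arctan2(e[1],e[0])).round(1),np.linalg.norm(f).round(3),np.degrees(np.arctan2(f[1],f[0])).round(1))
dark=((g<50)*255).astype(np.uint8)
blue=((im[:,:,2].astype(int)-im[:,:,0]>0)*255).astype(np.uint8)
rect(dark,110,125,195,230,.004,'mat')
rect(blue,195,175,266,228,.022,'tray')
rect(dark,300,205,330,228,.083,'grip')
rect(dark,298,160,350,186,.075+.044,'handle')
cv2.imwrite('pics/crop.png',cv2.resize(im[125:245,270:430],None,fx=5,fy=5,interpolation=cv2.INTER_CUBIC)[:,:,::-1])
```

```text
mat [151.5 177.1] [0.5653 0.2356 0.004 ] sides 0.254 -3.0 0.176 -94.1
tray [229.3 201.3] [0.4944 0.0074 0.022 ] sides 0.169 -87.3 0.108 -177.4
grip [318. 215.] [ 0.4554 -0.2384  0.083 ] sides 0.0 0.0 0.0 0.0
handle [307. 180.] [ 0.5482 -0.2042  0.119 ] sides 0.0 0.0 0.0 0.0
```

View pics/crop.png

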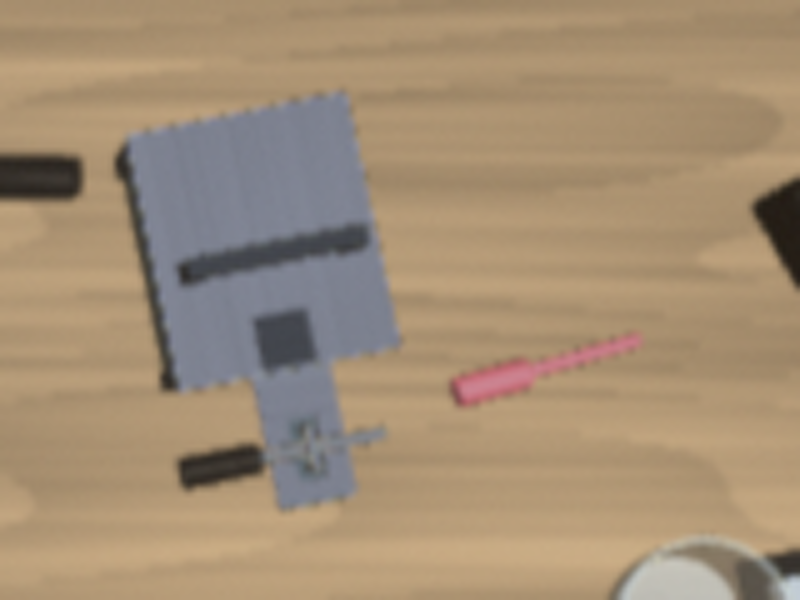

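The crop shows the long bar handle from (183,271) to (367,237). The pin's black grip runs from (182,473) to (261,457), with its shank through the staple up to (385,433). The pink look-alike stays off to the right. Now I convert these to positions.

```bash
cat >> h.py <<'E'
def plan(x,y,z,yaw,first=0):
    "rows from the present pose to TCP x,y,z (m), tool-x yaw in deg; cm/deg per row"
    o=ctrl.get_obs();M=Rq(o['eef_rot']);p=np.array(o['eef_pos']);a=np.degrees(np.arctan2(M[1,0],M[0,0]))
    d=np.array([x,y,z])-p;t=(yaw-a+90)%180-90
    print('pose',p.round(4),'yaw',round(a,1),'delta',d.round(4),'turn',round(t,1))
    n=int(max(np.ceil(np.linalg.norm(d)/.0615),np.ceil(abs(t)/10.6),1))
    for i in range(n):
        b=np.radians(a+t*i/n);X=np.array([np.cos(b),np.sin(b),0]);Y=np.array([np.sin(b),-np.cos(b),0])
        print({'x':round(d@X/n*100,2),'y':round(d@Y/n*100,2),'z':round(-d[2]/n*100,2),'roll':round(-t/n,2)})
E
python3 - <<'E'
from h import *
c=snap("top")
f=lambda x,y,z:onz(c,270+x/5,125+y/5,z)
h1,h2=f(183,271,.113),f(367,237,.113);g1,g2,s=f(182,473,.083),f(261,457,.083),f(385,433,.083)
for n,a,b in (('handle',h1,h2),('grip',g1,g2),('pin',g1,s)):
    d=a-b;print(n,a.round(4),b.round(4),'mid',((a+b)/2).round(4),'len',np.linalg.norm(d).round(4),'yaw',np.degrees(np.arctan2(-d[0],d[1])).round(1))
m=(g1+g2)/2
plan(m[0],m[1],.36,11)
E
```

```text
handle [ 0.5509 -0.2038  0.113 ] [ 0.5699 -0.3031  0.113 ] mid [ 0.5604 -0.2534  0.113 ] len 0.1011 yaw 10.8
grip [ 0.4426 -0.2066  0.083 ] [ 0.4516 -0.2499  0.083 ] mid [ 0.4471 -0.2283  0.083 ] len 0.0443 yaw 11.7
pin [ 0.4426 -0.2066  0.083 ] [ 0.4651 -0.318   0.083 ] mid [ 0.4539 -0.2623  0.083 ] len 0.1137 yaw 11.4
pose [0.254  0.5157 0.4041] yaw 63.8 delta [ 0.1931 -0.7439 -0.0441] turn -52.8
{'x': np.float64(-4.48), 'y': np.float64(3.86), 'z': np.float64(0.34), 'roll': np.float64(4.06)}
{'x': np.float64(-4.19), 'y': np.float64(4.17), 'z': np.float64(0.34), 'roll': np.float64(4.06)}
{'x': np.float64(-3.89), 'y': np.float64(4.46), 'z': np.float64(0.34), 'roll': np.float64(4.06)}
{'x': np.float64(-3.56), 'y': np.float64(4.72), 'z': np.float64(0.34), 'roll': np.float64(4.06)}
{'x': np.float64(-3.22), 'y': np.float64(4.96), 'z': np.float64(0.34), 'roll': np.float64(4.06)}
{'x': np.float64(-2.86), 'y': np.float64(5.17), 'z': np.float64(0.34), 'roll': np.float64(4.06)}
{'x': np.float64(-2.49), 'y': np.float64(5.36), 'z': np.float64(0.34), 'roll': np.float64(4.06)}
{'x': np.float64(-2.1), 'y': np.float64(5.53), 'z': np.float64(0.34), 'roll': np.float64(4.06)}
{'x': np.float64(-1.7), 'y': np.float64(5.66), 'z': np.float64(0.34), 'roll': np.float64(4.06)}
{'x': np.float64(-1.3), 'y': np.float64(5.77), 'z': np.float64(0.34), 'roll': np.float64(4.06)}
{'x': np.float64(-0.89), 'y': np.float64(5.85), 'z': np.float64(0.34), 'roll': np.float64(4.06)}
{'x': np.float64(-0.47), 'y': np.float64(5.89), 'z': np.float64(0.34), 'roll': np.float64(4.06)}
{'x': np.float64(-0.05), 'y': np.float64(5.91), 'z': np.float64(0.34), 'roll': np.float64(4.06)}
```

>>> move_arm(moves=[{"gripper": 50,"x": -4.5,"y": 3.9,"z": 0.3,"roll": 4.1},{"gripper": 50,"x": -4.2,"y": 4.2,"z": 0.3,"roll": 4.1},{"gripper": 50,"x": -3.9,"y": 4.5,"z": 0.3,"roll": 4.1},{"gripper": 50,"x": -3.6,"y": 4.7,"z": 0.3,"roll": 4.1},{"gripper": 50,"x": -3.2,"y": 5,"z": 0.3,"roll": 4.1}])

```text
time_s: 0.82
eef_pos: [0.3287, 0.2266, 0.3897]
eef_rot: [0.0, 0.93, 0.368, 0.0]
wrist_force: [0.8, -0.6, 0.4]
opening: 0.502
```

>>> move_arm(moves=[{"gripper": 50,"x": -2.9,"y": 5.2,"z": 0.3,"roll": 4.1},{"gripper": 50,"x": -2.5,"y": 5.4,"z": 0.3,"roll": 4.1},{"gripper": 50,"x": -2.1,"y": 5.5,"z": 0.3,"roll": 4.1},{"gripper": 50,"x": -1.7,"y": 5.7,"z": 0.3,"roll": 4.1},{"gripper": 50,"x": -1.3,"y": 5.8,"z": 0.3,"roll": 4.1}])

```text
time_s: 1.45
eef_pos: [0.4018, -0.0615, 0.3749]
eef_rot: [0.0, 0.981, 0.196, 0.001]
wrist_force: [0.8, -0.5, -0.4]
opening: 0.5
```

>>> move_arm(moves=[{"gripper": 50,"x": -0.9,"y": 5.8,"z": 0.3,"roll": 4},{"gripper": 50,"x": -0.5,"y": 5.9,"z": 0.3,"roll": 4},{"gripper": 50,"x": 0,"y": 5.9,"z": 0.3,"roll": 4},{"gripper": 50},{"gripper": 50}])

```text
validation failed for argument at $.mo...
```

Run:
```python
from h import *
c=snap("wrist","w1");o=ctrl.get_obs();print(o['time_s'],o['opening'])
print(pix(c,[.4471,-.2283,.083]),pix(c,[.4426,-.2066,.083]),pix(c,[.4516,-.2499,.083]))
plan(.4471,-.2283,.36,11.4)
```

```text
1.5 0.5044038517748973
(np.float64(238.5872767234647), np.float64(322.6541746229897)) (np.float64(241.7343121441608), np.float64(307.99422464609074)) (np.float64(235.60050013019836), np.float64(336.64596525937645))
pose [ 0.4032 -0.0671  0.375 ] yaw 22.2 delta [ 0.0439 -0.1612 -0.015 ] turn -10.8
{'x': np.float64(-0.68), 'y': np.float64(5.53), 'z': np.float64(0.5), 'roll': np.float64(3.61)}
{'x': np.float64(-0.33), 'y': np.float64(5.56), 'z': np.float64(0.5), 'roll': np.float64(3.61)}
{'x': np.float64(0.02), 'y': np.float64(5.57), 'z': np.float64(0.5), 'roll': np.float64(3.61)}
```

View pics/w1.png

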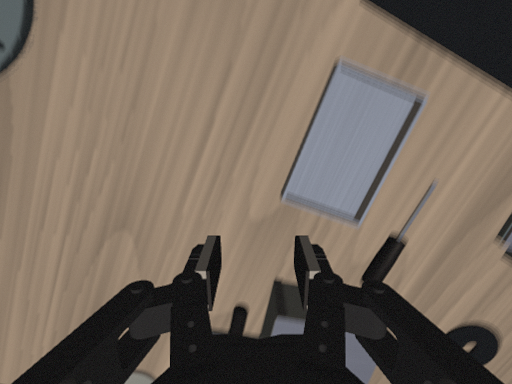

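The wrist view shows the tray at (355,140), the black pin grip between the fingers with its end near (240,308), and the bar-handled crate below right. The prediction (241.7,308) agrees, so I go above the grip.

>>> move_arm(moves=[{"gripper": 50,"x": -0.7,"y": 5.5,"z": 2,"roll": 3.6},{"gripper": 50,"x": -0.3,"y": 5.5,"z": 2,"roll": 3.6},{"gripper": 50,"x": 0,"y": 5.5,"z": 2,"roll": 3.6},{"gripper": 50,"x": 0,"y": 0,"z": 0,"roll": 0}])

```text
time_s: 2.0
eef_pos: [0.4466, -0.2214, 0.3124]
eef_rot: [-0.001, 0.995, 0.102, -0.001]
wrist_force: [0.0, 0.4, -1.0]
opening: 0.5
```

Run:
```python
from h import *
c=snap("wrist","w2");o=ctrl.get_obs();print(o['time_s'],o['opening'])
print(pix(c,[.4471,-.2283,.083]),pix(c,[.4426,-.2066,.083]),pix(c,[.4516,-.2499,.083]))
plan(.4465,-.2255,.237,11.4)
```

```text
2.05 0.5004707275895631
(np.float64(257.1555487974204), np.float64(219.89447648701002)) (np.float64(257.15869744618436), np.float64(193.5067199674514)) (np.float64(257.17736719055233), np.float64(244.51659050286722))
pose [ 0.4464 -0.2198  0.3133] yaw 11.8 delta [ 0.0001 -0.0057 -0.0763] turn -0.4
{'x': np.float64(-0.05), 'y': np.float64(0.28), 'z': np.float64(3.81), 'roll': np.float64(0.22)}
{'x': np.float64(-0.05), 'y': np.float64(0.28), 'z': np.float64(3.81), 'roll': np.float64(0.22)}
```

View pics/w2.png

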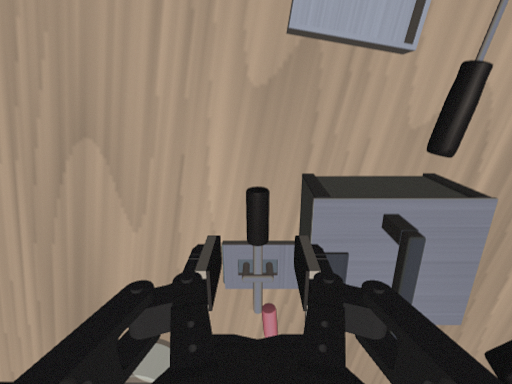

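The grip lies at (257,188–245), straight and centred between the pads at (215) and (303), as predicted. I descend and close.

>>> move_arm(moves=[{"gripper": 50,"x": 0,"y": 0.3,"z": 3.8,"roll": 0.2},{"gripper": 50,"x": 0,"y": 0.3,"z": 3.8,"roll": 0.2},{"gripper": 50,"x": 0,"y": 0,"z": 0,"roll": 0},{"gripper": 5,"x": 0,"y": 0,"z": 0,"roll": 0},{"gripper": 5,"x": 0,"y": 0,"z": 0,"roll": 0}])

```text
time_s: 2.68
eef_pos: [0.4487, -0.2247, 0.2408]
eef_rot: [0.001, 0.995, 0.101, 0.001]
wrist_force: [1.0, 0.8, 1.6]
opening: 0.183
```

>>> move_arm(moves=[{"gripper": 5,"x": 0,"y": 0,"z": 0,"roll": 0},{"gripper": 5,"x": 0,"y": 0,"z": 0,"roll": 0}])

```text
time_s: 2.92
eef_pos: [0.4486, -0.2248, 0.2401]
eef_rot: [0.001, 0.995, 0.101, 0.001]
wrist_force: [2.1, 2.5, 5.6]
opening: 0.189
```

Gripped at an opening of 0.19. I draw it level along -y of the tool.

>>> move_arm(moves=[{"gripper": 5,"x": 0,"y": -1,"z": 0,"roll": 0},{"gripper": 5,"x": 0,"y": -1.5,"z": 0,"roll": 0},{"gripper": 5,"x": 0,"y": -1.5,"z": 0,"roll": 0}])

```text
time_s: 3.3
eef_pos: [0.4396, -0.1846, 0.2388]
eef_rot: [0.0, 0.995, 0.101, 0.0]
wrist_force: [1.5, -3.0, 4.1]
opening: 0.189
```

>>> move_arm(moves=[{"gripper": 5,"x": 0,"y": -1.5,"z": 0,"roll": 0},{"gripper": 5,"x": 0,"y": -1.5,"z": 0,"roll": 0},{"gripper": 5,"x": 0,"y": -1,"z": 0,"roll": 0},{"gripper": 5,"x": 0,"y": 0,"z": 0,"roll": 0}])

```text
time_s: 3.8
eef_pos: [0.4313, -0.145, 0.2381]
eef_rot: [-0.001, 0.995, 0.101, -0.001]
wrist_force: [0.3, -1.1, -1.1]
opening: 0.188
```

Run:
```python
from h import *
c=snap("wrist","w3");s=snap("scene");o=ctrl.get_obs();print(o['time_s'],o['opening'])
u,v=pix(s,[.45,-.2,.083]);u,v=int(u),int(v);print(u,v)
k=s['img'][max(v-60,0):v+90,max(u-90,0):u+110]
k=cv2.resize(k,(512,384))
cv2.imwrite('pics/c3.png',np.vstack([c['img'],k])[150:,:,::-1][:600])
plan(.505,.04,.30,-2.7)
```

```text
3.9 0.18554100216630637
203 159
pose [ 0.4318 -0.1461  0.2385] yaw 11.6 delta [0.0732 0.1861 0.0615] turn -14.3
{'x': np.float64(2.73), 'y': np.float64(-4.19), 'z': np.float64(-1.54), 'roll': np.float64(3.57)}
{'x': np.float64(2.46), 'y': np.float64(-4.35), 'z': np.float64(-1.54), 'roll': np.float64(3.57)}
{'x': np.float64(2.18), 'y': np.float64(-4.5), 'z': np.float64(-1.54), 'roll': np.float64(3.57)}
{'x': np.float64(1.9), 'y': np.float64(-4.62), 'z': np.float64(-1.54), 'roll': np.float64(3.57)}
```

View pics/c3.png

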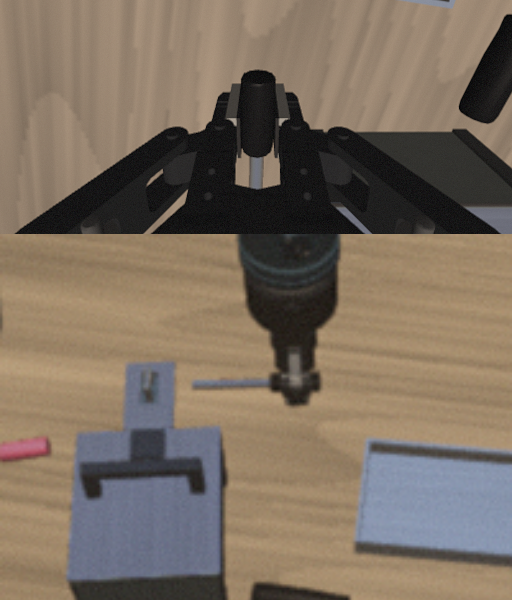

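The pin is fully out of the staple. In the lower view its shank tip is clear to the right of the tongue, and the lid is undisturbed. Now to the tray.

Run:
```python
from h import *
plan(.4925,.045,.26,2.7)
```

```text
pose [ 0.4318 -0.1461  0.2385] yaw 11.6 delta [0.0607 0.1911 0.0215] turn -8.9
{'x': np.float64(2.45), 'y': np.float64(-4.38), 'z': np.float64(-0.54), 'roll': np.float64(2.22)}
{'x': np.float64(2.27), 'y': np.float64(-4.47), 'z': np.float64(-0.54), 'roll': np.float64(2.22)}
{'x': np.float64(2.1), 'y': np.float64(-4.55), 'z': np.float64(-0.54), 'roll': np.float64(2.22)}
{'x': np.float64(1.92), 'y': np.float64(-4.63), 'z': np.float64(-0.54), 'roll': np.float64(2.22)}
```

>>> move_arm(moves=[{"gripper": 5,"x": 2.4,"y": -4.4,"z": -0.5,"roll": 2.2},{"gripper": 5,"x": 2.3,"y": -4.5,"z": -0.5,"roll": 2.2},{"gripper": 5,"x": 2.1,"y": -4.6,"z": -0.5,"roll": 2.2},{"gripper": 5,"x": 1.9,"y": -4.6,"z": -0.5,"roll": 2.2},{"gripper": 5,"x": 0,"y": 0,"z": 0,"roll": 0}])

```text
time_s: 4.53
eef_pos: [0.4928, 0.0479, 0.2591]
eef_rot: [-0.0, 1.0, 0.026, 0.001]
wrist_force: [-0.6, -0.7, -1.5]
opening: 0.185
```

Run:
```python
from h import *
plan(.4925,.045,.182,2.7)
```

```text
pose [0.4928 0.0479 0.2591] yaw 3.0 delta [-0.0003 -0.0029 -0.0771] turn -0.3
{'x': np.float64(-0.02), 'y': np.float64(0.14), 'z': np.float64(3.86), 'roll': np.float64(0.14)}
{'x': np.float64(-0.02), 'y': np.float64(0.14), 'z': np.float64(3.86), 'roll': np.float64(0.14)}
```

>>> move_arm(moves=[{"gripper": 5,"x": 0,"y": 0.2,"z": 3.8,"roll": 0},{"gripper": 5,"x": 0,"y": 0.1,"z": 2.4,"roll": 0},{"gripper": 5,"x": 0,"y": 0,"z": 1.4,"roll": 0},{"gripper": 5,"x": 0,"y": 0,"z": 0,"roll": 0}])

```text
time_s: 5.03
eef_pos: [0.4917, 0.0419, 0.1818]
eef_rot: [-0.0, 1.0, 0.024, -0.001]
wrist_force: [0.6, -0.3, 0.6]
opening: 0.186
```

>>> move_arm(moves=[{"gripper": 40,"x": 0,"y": 0,"z": 0,"roll": 0},{"gripper": 40,"x": 0,"y": 0,"z": 0,"roll": 0},{"gripper": 40,"x": 0,"y": 0,"z": 0,"roll": 0},{"gripper": 40,"x": 0,"y": 0,"z": -4,"roll": 0},{"gripper": 40,"x": 0,"y": -2,"z": -6,"roll": 0}])

```text
time_s: 5.65
eef_pos: [0.4904, 0.0618, 0.2819]
eef_rot: [-0.0, 1.0, 0.023, -0.002]
wrist_force: [0.2, 0.9, -0.3]
opening: 0.397
```

Run:
```python
from h import *
c=snap("wrist");t=snap("top");o=ctrl.get_obs();print(o['time_s'],o['opening'])
k=cv2.resize(t['img'][150:250,190:370],(512,284))
cv2.imwrite('pics/c4.png',np.vstack([c['img'][84:],k])[:,:,::-1])
plan(.5604,-.2534,.32,10.8)
```

```text
5.75 0.39997696615827144
pose [0.4937 0.0632 0.2886] yaw 2.9 delta [ 0.0667 -0.3166  0.0314] turn 7.9
{'x': np.float64(0.85), 'y': np.float64(5.33), 'z': np.float64(-0.52), 'roll': np.float64(-1.32)}
{'x': np.float64(0.72), 'y': np.float64(5.34), 'z': np.float64(-0.52), 'roll': np.float64(-1.32)}
{'x': np.float64(0.6), 'y': np.float64(5.36), 'z': np.float64(-0.52), 'roll': np.float64(-1.32)}
{'x': np.float64(0.48), 'y': np.float64(5.37), 'z': np.float64(-0.52), 'roll': np.float64(-1.32)}
{'x': np.float64(0.35), 'y': np.float64(5.38), 'z': np.float64(-0.52), 'roll': np.float64(-1.32)}
{'x': np.float64(0.23), 'y': np.float64(5.39), 'z': np.float64(-0.52), 'roll': np.float64(-1.32)}
```

View pics/c4.png

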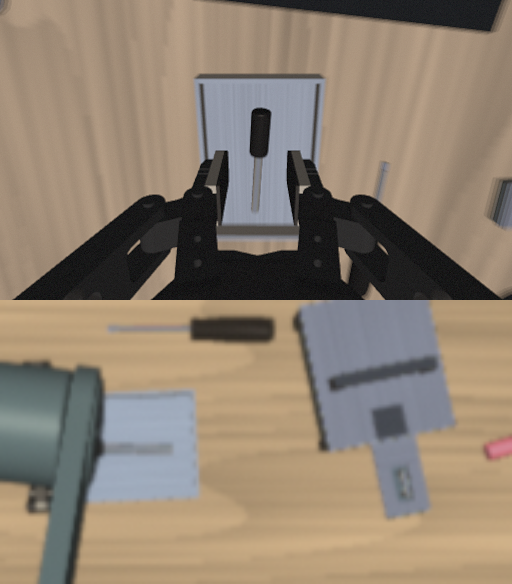

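The pin lies let go in the middle of the tray (grip at (260,132), shank at (257,185)), and the lid is still in place. Now to the handle.

>>> move_arm(moves=[{"gripper": 50,"x": 0.9,"y": 5.3,"z": -1,"roll": -1.3},{"gripper": 50,"x": 0.7,"y": 5.3,"z": -1,"roll": -1.3},{"gripper": 50,"x": 0.6,"y": 5.4,"z": -1,"roll": -1.3},{"gripper": 50,"x": 0.5,"y": 5.4,"z": -1,"roll": -1.3},{"gripper": 50,"x": 0.4,"y": 5.4,"z": -1,"roll": -1.3}])

```text
time_s: 6.38
eef_pos: [0.5471, -0.2035, 0.3321]
eef_rot: [0.0, 0.997, 0.081, 0.0]
wrist_force: [1.2, -0.3, 0.3]
opening: 0.498
```

>>> move_arm(moves=[{"gripper": 50,"x": 0.2,"y": 5.4,"z": -0.2,"roll": -1.3},{"gripper": 50,"x": 0,"y": 0,"z": 0,"roll": 0},{"gripper": 50,"x": 0,"y": 0,"z": 0,"roll": 0}])

```text
time_s: 6.75
eef_pos: [0.5574, -0.2544, 0.3332]
eef_rot: [-0.001, 0.996, 0.092, -0.001]
wrist_force: [-0.0, 0.6, -0.3]
opening: 0.5
```

Run:
```python
from h import *
c=snap("wrist","w5");o=ctrl.get_obs();print(o['time_s'],o['opening'])
print([np.round(pix(c,p),1) for p in ([.5509,-.2038,.119],[.5699,-.3031,.119],[.5604,-.2534,.119])])
plan(.5604,-.2534,.27,10.8)
```

```text
6.8 0.5052683856045556
[array([262.1, 150.6]), array([262.1, 277.7]), array([262.1, 219.2])]
pose [ 0.5575 -0.2537  0.3333] yaw 10.6 delta [ 0.0029  0.0003 -0.0633] turn 0.2
{'x': np.float64(0.15), 'y': np.float64(0.01), 'z': np.float64(3.16), 'roll': np.float64(-0.1)}
{'x': np.float64(0.15), 'y': np.float64(0.01), 'z': np.float64(3.16), 'roll': np.float64(-0.1)}
```

View pics/w5.png

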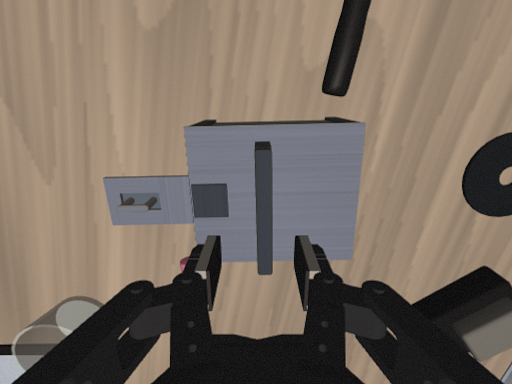

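The handle is at u=263.5, v 142–275, parallel to the pads. It sits within 2 mm of the estimate sideways, with its middle about 4 mm further to +y. I descend and grip.

>>> move_arm(moves=[{"gripper": 50,"x": 0.2,"y": -0.2,"z": 3.3,"roll": 0},{"gripper": 50,"x": 0.2,"y": -0.2,"z": 2.3,"roll": 0},{"gripper": 50,"x": 0,"y": 0,"z": 1,"roll": 0},{"gripper": 50,"x": 0,"y": 0,"z": 0,"roll": 0},{"gripper": 0,"x": 0,"y": 0,"z": 0,"roll": 0}])

```text
time_s: 7.42
eef_pos: [0.5614, -0.25, 0.2692]
eef_rot: [0.001, 0.996, 0.092, 0.001]
wrist_force: [0.6, 0.2, 0.7]
opening: 0.305
```

>>> move_arm(moves=[{"gripper": 0,"x": 0,"y": 0,"z": 0,"roll": 0},{"gripper": 0,"x": 0,"y": 0,"z": 0,"roll": 0},{"gripper": 0,"x": 0,"y": 0,"z": 0,"roll": 0}])

```text
time_s: 7.8
eef_pos: [0.5614, -0.2504, 0.2695]
eef_rot: [0.001, 0.996, 0.092, 0.001]
wrist_force: [-0.8, 1.3, 6.6]
opening: 0.124
```

>>> move_arm(moves=[{"gripper": 0,"x": 0,"y": 0,"z": -1,"roll": 0},{"gripper": 0,"x": 0,"y": 0,"z": -1.5,"roll": 0},{"gripper": 0,"x": 0,"y": 0,"z": -2,"roll": 0},{"gripper": 0,"x": 0,"y": 0,"z": -2.5,"roll": 0},{"gripper": 0,"x": 0,"y": 0,"z": -2.5,"roll": 0}])

```text
time_s: 8.43
eef_pos: [0.561, -0.2501, 0.365]
eef_rot: [0.0, 0.996, 0.092, 0.0]
wrist_force: [0.3, -0.4, -4.3]
opening: 0.122
```

>>> move_arm(moves=[{"gripper": 0,"x": 0,"y": 0,"z": -1,"roll": 0},{"gripper": 0,"x": 0,"y": 0,"z": 0,"roll": 0}])

```text
time_s: 8.68
eef_pos: [0.5611, -0.2502, 0.3741]
eef_rot: [0.001, 0.996, 0.092, 0.001]
wrist_force: [0.1, -0.5, -4.1]
opening: 0.129
```

Run:
```python
from h import *
c=snap("wrist");s=snap("scene");o=ctrl.get_obs();print(o['time_s'],o['opening'],o['wrist_force'],o['torque'])
cv2.imwrite('pics/c6.png',np.hstack([cv2.resize(c['img'],(400,300)),cv2.resize(s['img'][100:292,60:316],(400,300))])[:,:,::-1])
# mat corners for the mat centre; lid centre is 10 mm ahead of the grip along tool x
t=snap("top");m=((t['img'].max(2)<50)*255).astype(np.uint8);m[:125]=0;m[230:]=0;m[:,:110]=0;m[:,195:]=0
k=max(cv2.findContours(m,0,1)[0],key=cv2.contourArea);r=cv2.minAreaRect(k)
P=np.array([onz(t,u,v,.004) for u,v in cv2.boxPoints(r)]);print(P.mean(0),P.round(3).tolist())
cx,cy=P.mean(0)[:2];yaw=np.radians(-3)
plan(cx-.01*np.cos(yaw),cy-.01*np.sin(yaw),.37,-3)
```

```text
8.775 0.12637449946127957 [-0.35440049 -0.14524788 -4.20814099] [-0.01732852  0.00018088  0.00443661]
[0.56521006 0.23559002 0.004     ] [[0.445, 0.329, 0.004], [0.698, 0.316, 0.004], [0.686, 0.141, 0.004], [0.432, 0.156, 0.004]]
pose [ 0.5606 -0.2498  0.3717] yaw 10.6 delta [-0.0054  0.4859 -0.0017] turn -13.6
{'x': np.float64(1.05), 'y': np.float64(-5.98), 'z': np.float64(0.02), 'roll': np.float64(1.7)}
{'x': np.float64(0.87), 'y': np.float64(-6.01), 'z': np.float64(0.02), 'roll': np.float64(1.7)}
{'x': np.float64(0.69), 'y': np.float64(-6.04), 'z': np.float64(0.02), 'roll': np.float64(1.7)}
{'x': np.float64(0.51), 'y': np.float64(-6.05), 'z': np.float64(0.02), 'roll': np.float64(1.7)}
{'x': np.float64(0.33), 'y': np.float64(-6.07), 'z': np.float64(0.02), 'roll': np.float64(1.7)}
{'x': np.float64(0.15), 'y': np.float64(-6.07), 'z': np.float64(0.02), 'roll': np.float64(1.7)}
{'x': np.float64(-0.03), 'y': np.float64(-6.07), 'z': np.float64(0.02), 'roll': np.float64(1.7)}
{'x': np.float64(-0.21), 'y': np.float64(-6.07), 'z': np.float64(0.02), 'roll': np.float64(1.7)}
```

View pics/c6.png

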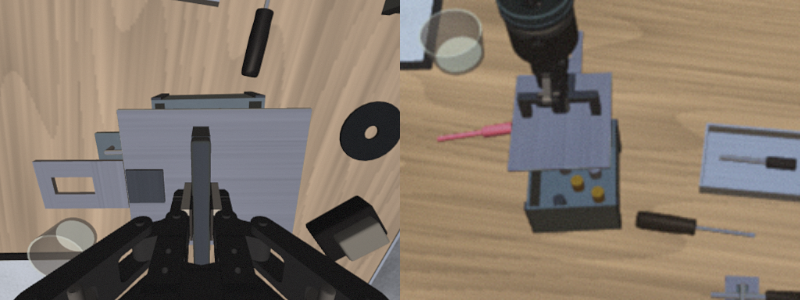

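The lid hangs level in the grip with its tongue clear of the staple, the crate below is open and the pin is in the tray. I carry it to the mat at moderate speed.

>>> move_arm(moves=[{"gripper": 0,"x": 0.5,"y": -3,"z": 0,"roll": 1},{"gripper": 0,"x": 0.8,"y": -5,"z": 0,"roll": 1.5},{"gripper": 0,"x": 0.7,"y": -5,"z": 0,"roll": 1.5},{"gripper": 0,"x": 0.6,"y": -5,"z": 0,"roll": 1.5},{"gripper": 0,"x": 0.5,"y": -5,"z": 0,"roll": 1.5}])

```text
time_s: 9.45
eef_pos: [0.5602, -0.0164, 0.3718]
eef_rot: [-0.0, 1.0, 0.031, -0.001]
wrist_force: [0.2, -0.2, -4.4]
opening: 0.127
```

>>> move_arm(moves=[{"gripper": 0,"x": 0.3,"y": -5,"z": 0,"roll": 1.5},{"gripper": 0,"x": 0.2,"y": -5,"z": 0,"roll": 1.5},{"gripper": 0,"x": 0,"y": -5,"z": 0,"roll": 1.5},{"gripper": 0,"x": -0.1,"y": -5,"z": 0,"roll": 1.5},{"gripper": 0,"x": -0.1,"y": -3.5,"z": 0,"roll": 0.6}])

```text
time_s: 10.07
eef_pos: [0.5599, 0.2194, 0.3717]
eef_rot: [0.0, 1.0, -0.026, -0.001]
wrist_force: [-0.6, -0.1, -5.2]
opening: 0.125
```

>>> move_arm(moves=[{"gripper": 0,"x": 0,"y": -2,"z": 0,"roll": 0},{"gripper": 0,"x": 0,"y": 0,"z": 0,"roll": 0},{"gripper": 0,"x": 0,"y": 0,"z": 0,"roll": 0}])

```text
time_s: 10.45
eef_pos: [0.5618, 0.2363, 0.3725]
eef_rot: [0.0, 1.0, -0.027, -0.0]
wrist_force: [-0.4, -0.6, -4.3]
opening: 0.13
```

Run:
```python
from h import *
c=snap("wrist","w7");o=ctrl.get_obs();print(o['time_s'],o['opening'],o['wrist_force'])
# lid z = TCP-.1945; standing on mat: lid z=.014 -> TCP .2085
plan(.5552,.2361,.215,-3)
```

```text
10.5 0.12655586194843246 [-0.62373231 -1.11398256 -3.86850663]
pose [0.5618 0.236  0.3726] yaw -3.1 delta [-6.600e-03  1.000e-04 -1.576e-01] turn 0.1
{'x': np.float64(-0.22), 'y': np.float64(0.01), 'z': np.float64(5.25), 'roll': np.float64(-0.03)}
{'x': np.float64(-0.22), 'y': np.float64(0.01), 'z': np.float64(5.25), 'roll': np.float64(-0.03)}
{'x': np.float64(-0.22), 'y': np.float64(0.01), 'z': np.float64(5.25), 'roll': np.float64(-0.03)}
```

View pics/w7.png

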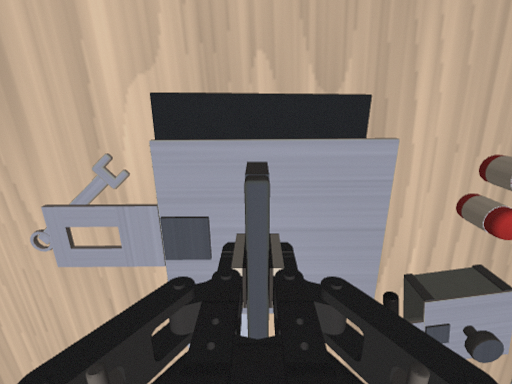

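The lid is square over the mat. The mat's far edge shows at (150–370,93) and the spanner near (70,210) lies beyond the tongue. I keep the +7 mm x offset for more room from the spanner and lower.

>>> move_arm(moves=[{"gripper": 0,"x": 0,"y": 0,"z": 3,"roll": 0},{"gripper": 0,"x": 0,"y": 0,"z": 4,"roll": 0},{"gripper": 0,"x": 0,"y": 0,"z": 4,"roll": 0},{"gripper": 0,"x": 0,"y": 0,"z": 2.5,"roll": 0},{"gripper": 0,"x": 0,"y": 0,"z": 1,"roll": 0}])

```text
time_s: 11.12
eef_pos: [0.5612, 0.2358, 0.2262]
eef_rot: [0.0, 1.0, -0.027, -0.002]
wrist_force: [-0.3, 0.3, -4.3]
opening: 0.126
```

>>> move_arm(moves=[{"gripper": 0,"x": 0,"y": 0,"z": 0.7,"roll": 0},{"gripper": 0,"x": 0,"y": 0,"z": 0.4,"roll": 0},{"gripper": 0,"x": 0,"y": 0,"z": 0.2,"roll": 0},{"gripper": 0,"x": 0,"y": 0,"z": 0.2,"roll": 0},{"gripper": 0,"x": 0,"y": 0,"z": 0,"roll": 0}])

```text
time_s: 11.75
eef_pos: [0.5616, 0.2373, 0.2132]
eef_rot: [-0.0, 1.0, -0.026, 0.0]
wrist_force: [-0.7, -0.5, -3.8]
opening: 0.127
```

>>> move_arm(moves=[{"gripper": 0,"x": 0,"y": 0,"z": 0.2,"roll": 0},{"gripper": 0,"x": 0,"y": 0,"z": 0,"roll": 0}])

```text
time_s: 12.0
eef_pos: [0.5615, 0.2372, 0.2109]
eef_rot: [0.0, 1.0, -0.026, -0.0]
wrist_force: [0.6, -0.2, -4.1]
opening: 0.126
```

>>> move_arm(moves=[{"gripper": 0,"x": 0,"y": 0,"z": 0.2,"roll": 0},{"gripper": 0,"x": 0,"y": 0,"z": 0,"roll": 0}])

```text
time_s: 12.25
eef_pos: [0.5615, 0.2372, 0.2087]
eef_rot: [0.0, 1.0, -0.026, -0.0]
wrist_force: [-0.2, 1.3, -4.0]
opening: 0.124
```

>>> move_arm(moves=[{"gripper": 0,"x": 0,"y": 0,"z": 0.2,"roll": 0},{"gripper": 0,"x": 0,"y": 0,"z": 0,"roll": 0}])

```text
time_s: 12.5
eef_pos: [0.5617, 0.2373, 0.2084]
eef_rot: [0.0, 1.0, -0.026, -0.0]
wrist_force: [-5.4, -1.6, 7.8]
opening: 0.122
```

Contact (+7.8 N), so I release and rise.

>>> move_arm(moves=[{"gripper": 50,"x": 0,"y": 0,"z": -0.1,"roll": 0},{"gripper": 50,"x": 0,"y": 0,"z": 0,"roll": 0},{"gripper": 50,"x": 0,"y": 0,"z": 0,"roll": 0},{"gripper": 50,"x": 0,"y": 0,"z": -2,"roll": 0},{"gripper": 50,"x": 0,"y": 0,"z": -5,"roll": 0}])

```text
time_s: 13.12
eef_pos: [0.5606, 0.2369, 0.2771]
eef_rot: [0.001, 1.0, -0.027, -0.003]
wrist_force: [0.5, 0.8, 0.8]
opening: 0.501
```

>>> move_arm(moves=[{"gripper": 50,"x": 0,"y": 0,"z": -5,"roll": 0},{"gripper": 50,"x": -5,"y": -5,"z": -2,"roll": 0},{"gripper": 50,"x": -5,"y": -3,"z": 0,"roll": 0},{"gripper": 50,"x": -5,"y": 0,"z": 0,"roll": 0},{"gripper": 50,"x": 0,"y": 0,"z": 0,"roll": 0}])

```text
time_s: 13.75
eef_pos: [0.42, 0.3178, 0.3459]
eef_rot: [0.0, 1.0, -0.025, -0.0]
wrist_force: [-0.1, -0.6, 0.7]
opening: 0.502
```

Run:
```python
from h import *
t=snap("top");s=snap("scene");o=ctrl.get_obs();print(o['time_s'],o['opening'],o['wrist_force'],o['eef_pos'])
cv2.imwrite('pics/c8.png',np.hstack([cv2.resize(t['img'][110:260,100:300],(400,300)),cv2.resize(s['img'][140:332,236:492],(400,300))])[:,:,::-1])
```

```text
13.85 0.5020779505263627 [0.75233446 0.34244974 1.05706064] [0.42327234 0.3174106  0.34655204]
```

View pics/c8.png

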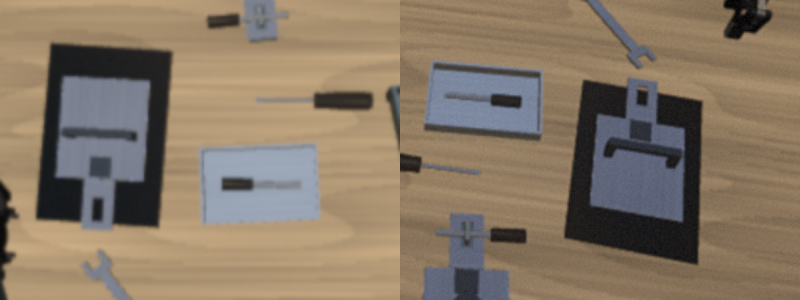

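The lid stands flat and right way up in the middle of the mat, with its panel centre at about (103,128) against the mat centre at (104,135). The tongue is clear of the spanner, the pin lies in the tray at (262,185), and the arm is clear. I hand it in.

```bash
python3 -c "
from bench import ctrl
print(ctrl.hand_in())"
```

```text
the job is handed in; nothing more can be done
None
```

The job is handed in, at about 14 s on the robot's clock (limit 53 s). I drew the pin level out of the staple of the bar-handled crate and released it in the tray. Then I lifted the lid straight up, carried it level to the mat and lowered it in small steps until it touched. Contact was about 8 N, after which I let go and backed away.

My last checks were by camera, and the hand-in gave no verdict:
- **Pin:** it lies let go near the middle of the tray.
- **Lid:** it stands flat and right way up on the mat, about 7 mm from the centre, with its tongue clear of the spanner.
- **Arm:** the gripper is open, away from everything, with only noise on the wrist force (about 1 N).

One move call was refused for its format and moved nothing. No checks failed or disagreed.

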